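# Switch on the tray sealer and hold its key turned

## Task

The meal-tray sealer is to be run by hand: first flip its isolator toggle over to on (away from the robot's side), then take the key with the round head out of the key holder, push it fully home into the sealer's lock past the sticky pins, and turn it clockwise (seen from above) a quarter turn to its stop. The lock springs back, so finish while still gripping the key and holding it turned. Leave the square-headed key in its holder, and do not shove about the glass food tub and the spoon that lie by it.

Things in the scene. Friction and masses are not known exactly. Their poses are not given: they have to be found in the camera images.
- sealer: Steel tray sealer, fixed: a box 260 mm (its x) by 420 mm (its y) and 80 mm high, origin at the centre of its underside, front facing -x. Its top at its -y side is the control deck carrying lock and isolator, side by side in either order. At its +y side (y over 59 mm) are a tray nest up to 92 mm high and, behind it, a film roll up to 141 mm high.
- keyway (a point): Centre of the keyway's mouth, on top of the lock cylinder, 114 mm above the table. The slot is 6.2 mm along this point's x by 13.5 mm along its y (cylinder at 0), 31 mm deep straight down, with a 3 mm bevel round the mouth. Axes fixed to the lock, z up. Two sprung sticky pins stick out 2.25 mm into its narrow ends, 11 and 20 mm down: push the blade past them, roughly 5 to 10 N.
- lock: The lock, fixed on the sealer's deck: dark steel round collar, 68 mm diameter, 30 mm high, with a bright steel cylinder of 51 mm diameter in it, top 34 mm above the deck, the keyway in its middle. Origin on the deck under the keyway (80 mm above the table), axes as point keyway.
- cylinder (a joint): Turn of the lock cylinder in rad, clockwise seen from above: 0 at rest, stop at 1.5. A spring turns it back when let go (0.013 N m at rest to 0.09 N m at the stop). The key has play in the slot, so the hand must turn 0.05 to 0.2 rad more than the cylinder.
- isolator (a joint): Angle of the isolator toggle, rad: 0 is off (leaning to the -x side of point toggle_hinge), 0.52 is on (leaning to its +x side). It swings 0.52 rad about its y axis, is upright at 0.26, and its own weight drops it to the nearer end once clearly past upright; a few N sideways on the rod or ball moves it (rubbery fingers may drag on the ball).
- toggle_hinge (a point): Hinge point of the toggle, 25 mm above the deck (105 mm above the table), at the middle of a grey block 64 mm (x) by 46 mm (y) and 28 mm high on the deck. Axes: x the way the toggle goes to on, z up.
- toggle_tip (a point): Centre of the toggle's 16 mm black ball end, 55 mm from the hinge on a 10 mm steel rod; moves with it.
- holder: Grey key holder block, fixed, 50 mm (x) by 130 mm (y), 35 mm high, origin at the centre of its underside. Two slots 64 mm apart along y in its top, the two keys standing in them blade down, in either order.
- round_key: The key to use: steel, standing in the holder. Origin at the blade's tip, z up the key. Blade 28 mm long, 5 thick (x) by 12 wide (y), last 6 mm stepped to 3 by 8; shoulder 12 by 21 from 28 to 40 mm up, rests on the holder, or on the lock's face when fully in; head a disc of 36 mm diameter, 10 mm thick (x), centre 56 mm, top 74 mm above the tip. Either way round fits. About 0.09 kg.
- square_key: The other key: steel, same blade, shoulder and origin, but its head is a rectangle 36 mm wide (y), 32 mm high, 10 mm thick. It belongs to another machine and stays in the holder.
- tub_b: Open glass food tub, 170 (x) by 115 by 55 mm high, loose, beyond the key holder. Origin under its centre.
- spoon: Spoon lying loose on the counter on the robot's side of the key holder, about 20 mm high at most.
Mind the look-alikes: they are no part of the job. Leave any pink look-alike of the round_key alone.

How it is judged:
On the way, in this order (a step that is already met when the one before it is completed fails the run):
1. the isolator toggle is flipped to on (value of joint isolator above 0.42 rad), for 0.2 s.
2. the round-headed key is fully home in the lock, not yet turned (z of round_key in the frame of keyway below -0.0245 m and horizontal distance between round_key and keyway below 0.005 m and angle between round_key's own z axis and vertical below 0.15 rad and value of joint cylinder below 0.4 rad), for 0.1 s.
3. the key has turned the cylinder a quarter to its stop (z of round_key in the frame of keyway below -0.0245 m and horizontal distance between round_key and keyway below 0.005 m and angle between round_key's own z axis and vertical below 0.15 rad and value of joint cylinder above 1.25 rad), for 0.3 s.
At the end, for the whole second after the job is handed in: Isolator on (over 0.42 rad); round-headed key in the lock within 3.5 mm of fully home, within 5 mm of the keyway centre and 0.15 rad of upright; cylinder beyond 1.25 rad; fingers still on the key (over 2 N); square-headed key within 20 mm of its start (all of step 3 and value of joint isolator above 0.42 rad and contact force between the fingers and round_key above 2 N and distance of square_key from where it was at the start of the episode below 0.02 m); the arm keeps its last pose, push and grip.
It fails at once if the square-headed key is pulled or knocked out of place (distance of square_key from where it was at the start of the episode above 0.02 m).
It fails at once if the glass tub or the spoon by the key holder is shoved more than 30 mm (distance of any of tub_b, spoon from where it was at the start of the episode above 0.03 m).
It also fails if it takes over 59 s, if anything falls off the work surface, if the arm or the gripper's body presses on something with over 40 N, if the wrist force passes 120 N, or if a joint passes its speed limit or range.

## Robot

A 7-joint arm with a two-finger parallel gripper is mounted at the origin on the work surface. World frame = base frame: x ahead of the robot, y to its left, z up, the work surface at z = 0. Lengths are in m, angles in rad, forces in N, time in s.
With the tool pointing down it reaches from about 0.4 to 0.875 m from the base axis. Payload 19.3 kg.
Tool frame: the origin (TCP) lies midway between the tips of the shut fingers; the grasp point (between the pads) lies 19 mm behind it; z points along the fingers, y is the direction in which the jaws open and shut (so a half turn about z gives the same grasp; the last joint's range is limited). The gripper opens to 85 mm and grips with 20 to 120 N. Pads are 22 mm wide; open, the fingers measure 114 mm over their backs; the gripper's body (76 mm by 85 mm) begins 54 mm behind the grasp point. The pads swing forward as they close: fully open they stand 13 mm farther back than shut.
Start: joints at [-1.227, 0.521, -0.036, 1.599, 0.021, 1.021, -0.113], TCP at [0.251, 0.572, 0.231] pointing down, gripper open.
Joint ranges: [-2.91, 2.91], [-0.3, 2.13], [-1.5, 1.42], [0.17, 2.43], [-1.26, 4.41], [0.16, 1.93], [-2.52, 2.52]. Speed limits (rad/s): [1.89, 1.89, 2.39, 2.39, 3.01, 3.01, 3.01].

## Interface

Orientations are given as [roll, pitch, yaw] about the fixed x, y, z axes, in that order (R = Rz(yaw) Ry(pitch) Rx(roll)).
In Python, from workcell import telemetry, cams, workorder gives the robot as it stands. The module is installed in compiled form; this text tells all that it offers.
- The arm moves only by the tool apply_moves, never from a script. Its argument "steps" is a list of rows, each a list of 4 numbers: the shift along the tool's x, y, z in cm, then the turn about the tool's z in rad. A call has exactly 10 rows; each row is the pose to reach, as a shift and turn from the pose commanded when the call began, along the tool's axes at that moment; what a row does not reach only later rows make up. A row lasts 1/12 s, in which the tool goes at most 41.7 mm and 7.16 degrees, less where a joint would pass 70% of its speed; a pose out of reach is approached as far as the arm can. A call with a gripper value outside its range is refused whole. "claw" is the closure, from 0 (fully open) to 1 (shut), set as the call begins (left out, the last holds). The fingers move at their own pace and stop on an object; "force" is the grip in N (left out, the last holds). Time passes only in rows, so rows that repeat a pose let the fingers close, or fill a call up. It gives the time, the measured TCP pose, the force and the opening at its end, in the units of the state.
- telemetry.observe(): the state, without advancing time (a new reading comes with each control period).
- cams.grab_frame(name): name is "scene" or "side" or "wrist"; returns a dict with "color" (480x640x3 uint8, red, green, blue), "mtx" (3x3 intrinsics, pixels), "eye" and "orientation" of the camera in the world; the wrist camera has in their place "T_tool_cam" (4x4, takes a point from camera to tool coordinates, whose origin is the TCP and whose axes are the flange's). Camera axes: x right, y down, z forward; pixel columns grow to the right and rows downward; lengths in m; the calibration is good to about 2 mm. The wrist camera is an equidistant fisheye: a pixel r from the principal point sees the ray r / f radians off the axis. A picture is of the moment at which its call begins: read the wrist's pose just before it. There is no depth.
- workorder.job_done(): hands the job in, once; it reports no verdict.
Trained networks look in the newest picture that a camera, given by its name, has taken for a name from the list of things; names that differ only in an ending like _2 or _b are one class to them, and where a whole thing is asked for, a point or a joint stands for the part that bears it (a point fixed in the world has none). Each returns a list of dicts, best first, with "score" (0 to 1); they miss things now and then, are a little off and sometimes report something else, mostly with a low value. They report only what shows in the picture. A call takes as long as a camera call. They do not tell look-alikes from the thing itself.
- cams.find_in(camera, name): "box" ([left, top, width, height] in pixels, round what is visible of it).
- cams.pinpoint(camera, name): "uv" ([column, row] in pixels: a listed point, or the origin of a listed thing).
The state is a dict: "clock": time; "qpos": joint angles; "qd": joint speeds; "joint_efforts": joint torques, N m; "position": TCP position; "tool_rot": TCP orientation; "force": force on the tool from outside, world axes, zero at the start; "moment": the same for the moment, N m; "grip_width": finger opening in m.
Only numpy, scipy, OpenCV 4.12 (cv2) and the standard library are available. Lean on these libraries where they do the work, as an engineer would, in place of code of your own. Each camera call takes 0.05 s, during which the arm holds its last target. There are 200 camera calls.

## Working session

There is one attempt and no reset: what is moved stays moved. The work goes in short steps, Python scripts to look and compute and a tool call to move; the robot and the scene stay as the last step left them, time stands still between calls to the robot, and variables do not carry over. Pictures are saved under pics/ and viewed, about 8 in all and at most 12, crops included, and the job is handed in when it is done.

Besides the shell and the picture viewer there is one more tool, called after "Call:" as name(argument=value, ...), one argument or row to a line, values as JSON. apply_moves: Moves the arm, as the interface text tells. Its arguments: {"type":"object","properties":{"steps":{"type":"array"},"claw":{"type":"number"},"force":{"type":"number"}},"required":["steps"]}

```bash
mkdir -p pics; cat > h.py <<'E'
import numpy as np, cv2
from scipy.spatial.transform import Rotation as R
from workcell import telemetry, cams, workorder
def rot(o):
    o=np.array(o,float)
    return o if o.shape==(3,3) else (R.from_euler('xyz',o).as_matrix() if o.size==3 else R.from_quat(o).as_matrix())
def cam(name):
    s=telemetry.observe(); f=cams.grab_frame(name); f['name']=name
    if name=='wrist':
        T=np.eye(4);T[:3,:3]=rot(s['tool_rot']);T[:3,3]=s['position']
        T=T@np.array(f['T_tool_cam']); f['C']=T[:3,3]; f['Rm']=T[:3,:3]
    else: f['C']=np.array(f['eye']); f['Rm']=rot(f['orientation'])
    f['mtx']=np.array(f['mtx']); return f
def ray(f,uv):
    K=f['mtx']; x=(uv[0]-K[0,2])/K[0,0]; y=(uv[1]-K[1,2])/K[1,1]
    if f['name']=='wrist':
        t=np.hypot(x,y); s=np.sin(t)/t if t>1e-9 else 1; d=np.array([x*s,y*s,np.cos(t)])
    else: d=np.array([x,y,1.]); d/=np.linalg.norm(d)
    return f['Rm']@d
def atz(f,uv,z):
    d=ray(f,uv); return f['C']+d*(z-f['C'][2])/d[2]
def proj(f,P):
    p=f['Rm'].T@(np.array(P)-f['C']); K=f['mtx']
    if f['name']=='wrist':
        r=np.hypot(p[0],p[1]); t=np.arctan2(r,p[2]); q=p[:2]/max(r,1e-9)*t
    else: q=p[:2]/p[2]
    return np.array([K[0,0]*q[0]+K[0,2],K[1,1]*q[1]+K[1,2]])
def save(f,n,crop=None,scale=1):
    im=f['color'][:,:,::-1]
    if crop: im=im[crop[1]:crop[3],crop[0]:crop[2]]
    im=cv2.resize(im,None,fx=scale,fy=scale,interpolation=cv2.INTER_CUBIC); cv2.imwrite('pics/'+n+'.png',im)
def tri(obs):
    A=np.zeros((3,3));b=np.zeros(3)
    for f,uv in obs:
        d=ray(f,uv);M=np.eye(3)-np.outer(d,d);A+=M;b+=M@f['C']
    return np.linalg.solve(A,b)
E
cat > a.py <<'E'
from h import *
s=telemetry.observe();print({k:np.round(s[k],3) for k in('clock','position','tool_rot','force','grip_width')})
Z=dict(keyway=.114,toggle_hinge=.105,toggle_tip=.158,holder=0,round_key=.007,square_key=.007,sealer=0,tub_b=0,spoon=0.01)
fs={}
for c in('scene','side','wrist'):
    f=cam(c);fs[c]=f;save(f,c+'0');print(c,np.round(f['C'],3),np.round(f['Rm'][:,2],2),np.round(f['mtx'][0,0]))
    for n,z in Z.items():
        print(' ',n,[(np.round(r['uv']).tolist(),round(r['score'],2),np.round(atz(f,r['uv'],z)[:2],3).tolist()) for r in cams.pinpoint(c,n)[:3]])
i=np.hstack([cv2.imread('pics/%s0.png'%c) for c in('scene','side')]);
E
python3 a.py
```

```text
{'clock': np.float64(0.0), 'position': array([0.251, 0.572, 0.231]), 'tool_rot': array([-3.14 ,  0.   ,  2.728]), 'force': array([ 0.148,  0.711, -0.803]), 'grip_width': np.float64(0.085)}
scene [ 0.949 -0.419  0.622] [-0.56  0.48 -0.68] 478.0
  keyway [([386.0, 219.0], 0.69, [0.562, 0.062])]
  toggle_hinge [([341.0, 258.0], 0.75, [0.574, -0.051])]
  toggle_tip [([331.0, 230.0], 0.75, [0.559, -0.06])]
  holder [([232.0, 342.0], 0.66, [0.524, -0.232])]
  round_key [([171.0, 407.0], 0.87, [0.564, -0.357]), ([210.0, 349.0], 0.69, [0.517, -0.267]), ([157.0, 323.0], 0.6, [0.419, -0.304])]
  square_key [([250.0, 332.0], 0.58, [0.531, -0.203])]
  sealer [([406.0, 274.0], 0.6, [0.604, 0.084])]
  tub_b [([302.0, 446.0], 0.57, [0.722, -0.252])]
  spoon [([201.0, 270.0], 0.7, [0.364, -0.191])]
side [ 0.203 -0.546  0.767] [ 0.39  0.52 -0.76] 454.0
  keyway [([292.0, 183.0], 0.84, [0.568, 0.069])]
  toggle_hinge [([330.0, 222.0], 0.66, [0.569, -0.062])]
  toggle_tip [([323.0, 206.0], 0.62, [0.552, -0.061])]
  holder [([365.0, 320.0], 0.95, [0.525, -0.23])]
  round_key [([345.0, 385.0], 0.77, [0.413, -0.31]), ([424.0, 359.0], 0.52, [0.556, -0.357]), ([374.0, 336.0], 0.47, [0.515, -0.27])]
  square_key [([360.0, 306.0], 0.76, [0.534, -0.204])]
  sealer [([305.0, 211.0], 0.72, [0.599, 0.077])]
  tub_b [([447.0, 276.0], 0.76, [0.729, -0.253]), ([303.0, 208.0], 0.72, [0.603, 0.089]), ([326.0, 204.0], 0.33, [0.652, 0.065])]
  spoon [([274.0, 352.0], 0.67, [0.348, -0.187])]
wrist [0.185 0.602 0.374] [ 0.26 -0.11 -0.96] 372.0
  keyway []
  toggle_hinge []
  toggle_tip []
  holder []
  round_key []
  square_key []
  sealer []
  tub_b []
  spoon []
```

View pics/scene0.png

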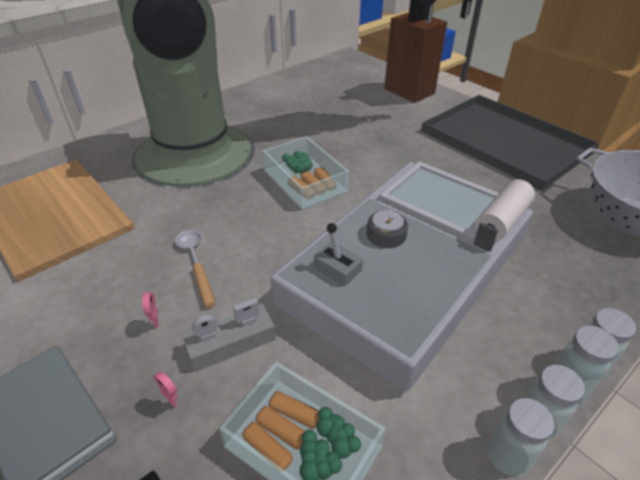

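View pics/side0.png

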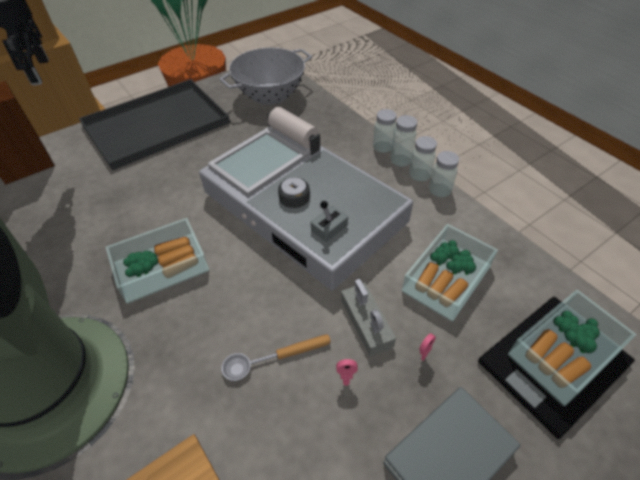

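Round-head candidates, scene pixels: grey disc in the holder (206,322), pink look-alikes (150,308) and (167,388), and the square head (246,312). I choose the grey disc at (206,322), which measures about (0.516,-0.268). Side view: holder (365,320), lock (292,190), toggle (323,206). I'll move over the sealer for a close look.

Call:
apply_moves(
  steps=[
    [-2,-2.2,-0.8,0.1],
    [-4.1,-4.4,-1.4,0.2],
    [-6.5,-7,-2,0.32],
    [-9,-9.6,-2.6,0.44],
    [-11.5,-12.3,-3.2,0.56],
    [-14,-15,-4,0.68],
    [-16.6,-17.8,-4.8,0.8],
    [-19.2,-20.6,-5.6,0.92],
    [-21.8,-23.4,-6.4,1.04],
    [-24.4,-26.1,-7.2,1.157],
  ],
  claw=1,
  force=40,
)

```text
clock: 2.33
position: [0.3699, 0.2333, 0.3038]
tool_rot: [3.142, -0.001, 1.565]
force: [1.2, 2.1, 0.3]
grip_width: -0.0001
```

Call:
apply_moves(
  steps=[
    [-2.5,1,-0.5,0],
    [-6,2,-1,0],
    [-9.5,3.5,-2,0],
    [-13,5,-3,0],
    [-16.5,6.5,-4,0],
    [-20,8,-4.5,0],
    [-23,9,-5,0],
    [-25,10,-5,0],
    [-25,10,-5,0],
    [-25,10,-5,0],
  ],
)

```text
clock: 3.17
position: [0.4699, -0.0157, 0.3532]
tool_rot: [-3.142, 0.0, 1.569]
force: [-0.0, 0.9, -0.1]
grip_width: -0.0001
```

```bash
cat > b.py <<'E'
from h import *
import sys
s=telemetry.observe();print({k:np.round(s[k],3) for k in('clock','qpos','position','tool_rot','force','grip_width')})
Z=dict(keyway=.114,lock=.08,toggle_hinge=.105,toggle_tip=.158,holder=0,round_key=.007,square_key=.007)
f=cam('wrist');save(f,sys.argv[1])
for n,z in Z.items():
    print(' ',n,[(np.round(r['uv']).tolist(),round(r['score'],2),np.round(atz(f,r['uv'],z)[:2],3).tolist()) for r in cams.pinpoint('wrist',n)[:3]])
E
python3 b.py w1
python3 - <<'E'
from h import *
f=cam('scene')
for uv in[(275,282),(410,362),(531,209),(418,165)]:print(np.round(atz(f,uv,.08)[:2],3))
E
```

```text
{'clock': np.float64(3.167), 'qpos': array([-0.58 ,  0.16 ,  0.566,  1.841, -0.093,  1.167,  0.014]), 'position': array([ 0.47 , -0.016,  0.353]), 'tool_rot': array([-3.142,  0.   ,  1.569]), 'force': array([-0.049,  0.861, -0.06 ]), 'grip_width': np.float64(-0.0)}
  keyway [([415.0, 127.0], 0.91, [0.565, 0.062]), ([413.0, 236.0], 0.21, [0.569, -0.055])]
  lock [([405.0, 126.0], 0.71, [0.562, 0.063])]
  toggle_hinge [([413.0, 234.0], 0.65, [0.57, -0.055])]
  toggle_tip [([411.0, 255.0], 0.88, [0.556, -0.062])]
  holder [([356.0, 326.0], 0.61, [0.52, -0.232])]
  round_key []
  square_key [([363.0, 314.0], 0.81, [0.529, -0.206]), ([410.0, 248.0], 0.56, [0.593, -0.104])]
[ 0.528 -0.145]
[ 0.758 -0.096]
[0.687 0.312]
[0.46  0.267]
```

View pics/w1.png

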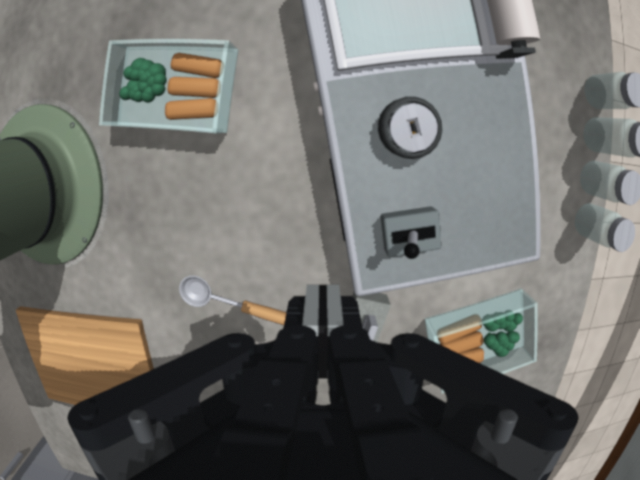

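Call:
apply_moves(
  steps=[
    [-1,1,3.5,-0.1],
    [-2.5,2.2,7,-0.18],
    [-4,3.5,10.5,-0.18],
    [-5,4.5,14,-0.18],
    [-5,4.5,17,-0.18],
    [-5,4.5,19.5,-0.18],
    [-5,4.5,21,-0.18],
    [-5,4.5,22.1,-0.18],
    [-5,4.5,22.1,-0.18],
    [-5,4.5,22.1,-0.18],
  ],
)

```text
clock: 4.45
position: [0.5149, -0.0649, 0.1326]
tool_rot: [-3.142, 0.0, 1.751]
force: [-0.2, -0.5, 0.4]
grip_width: -0.0001
```

```bash
python3 - <<'E'
from h import *
f=cam('wrist');save(f,'w2')
import cv2
print([ (r['uv'],r['score']) for r in cams.pinpoint('wrist','toggle_tip')])
im=cv2.imread('pics/w1.png')[90:170,370:460]; cv2.imwrite('pics/slot.png',np.hstack([cv2.resize(im,(450,400),interpolation=cv2.INTER_CUBIC),cv2.resize(f['color'][:,:,::-1][100:460,150:500],(389,400))]))
E
```

```text
[([432.1, 331.9], 0.73)]
```

View pics/slot.png

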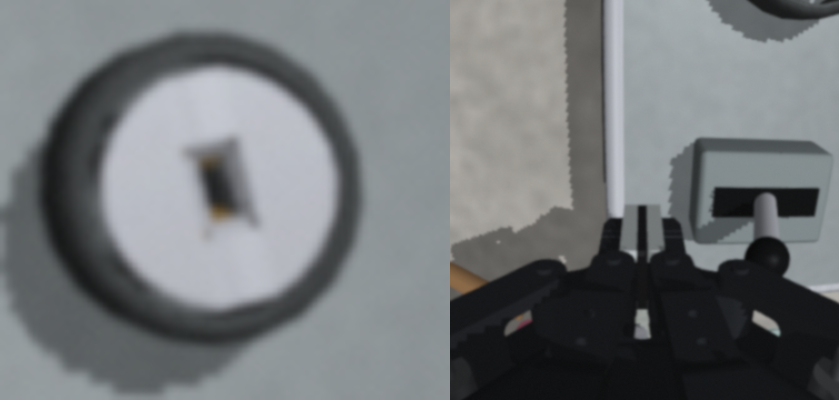

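The crop shows the slot tilted about 12–15° from my first view, and the toggle block square to the tool with the toggle off. I'll sweep it now.

Call:
apply_moves(
  steps=[
    [0,1,0,0],
    [0,1.8,0,0],
    [0,2.4,0,0],
    [0,3,0,0],
    [0,3.6,0,0],
    [0,4.2,0,0],
    [0,4.8,0,0],
    [0,5.2,0,0],
    [0,5.2,0,0],
    [0,5.2,0,0],
  ],
)

```text
clock: 5.38
position: [0.5633, -0.0561, 0.1318]
tool_rot: [-3.136, -0.001, 1.75]
force: [-19.0, -1.4, 12.0]
grip_width: 0.0002
```

```bash
python3 - <<'E'
from h import *
o=[]
for c in('scene','side'):
    f=cam(c);r=cams.pinpoint(c,'toggle_tip');print(c,[(x['uv'],x['score'],np.round(atz(f,x['uv'],.158),3)) for x in r[:2]])
    if r:o.append((f,r[0]['uv']))
    u,v=(331,230) if c=='scene' else (323,206)
    save(f,'t_'+c,(u-40,v-40,u+40,v+40),5)
if len(o)>1:print(tri(o))
cv2.imwrite('pics/t.png',np.hstack([cv2.imread('pics/t_%s.png'%c) for c in('scene','side')]))
E
```

```text
scene [([344.9, 235.3], 0.52, array([ 0.581, -0.052,  0.158]))]
side [([333.6, 196.9], 0.62, array([ 0.583, -0.053,  0.158]))]
[ 0.58265045 -0.05398212  0.15945483]
```

View pics/t.png

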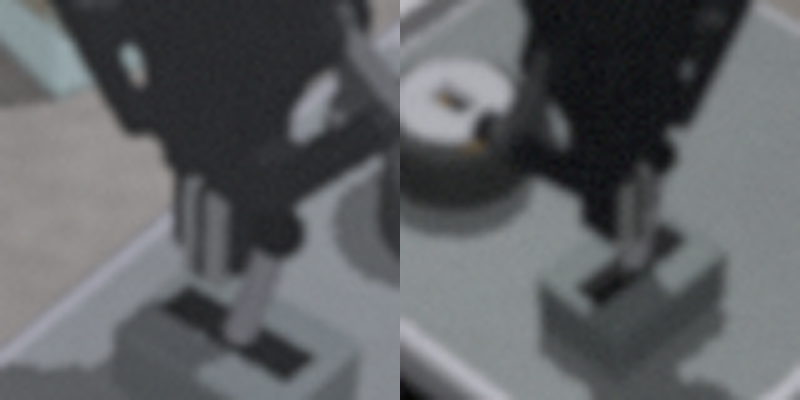

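The toggle ball triangulates to (0.583,-0.054,0.159), about 13 mm past the hinge, so it is on. Next I back off, lift and go over to the key holder.

Call:
apply_moves(
  steps=[
    [0,-1.5,0,0],
    [0,-3,0,0],
    [0,-4,-1,0],
    [0,-4.5,-4,0],
    [0,-5,-7.5,0],
    [-2,-6,-9,0.1],
    [-5,-7,-10,0.2],
    [-8.5,-8,-10,0.32],
    [-12,-9,-10,0.44],
    [-15.5,-10,-10,0.44],
  ],
  claw=0,
)

```text
clock: 6.42
position: [0.4954, -0.2273, 0.2327]
tool_rot: [3.141, 0.0, 1.303]
force: [1.2, 0.5, -0.7]
grip_width: 0.0852
```

Call:
apply_moves(
  steps=[
    [-2,0.6,0.5,0],
    [-5,1.5,1.2,0],
    [-7.4,2.2,2,0],
    [-8.4,2.5,2.3,0],
    [-8.4,2.5,2.3,0],
    [-8.4,2.5,2.3,0],
    [-8.4,2.5,2.3,0],
    [-8.4,2.5,2.3,0],
    [-8.4,2.5,2.3,0],
    [-8.4,2.5,2.3,0],
  ],
)

```text
clock: 7.25
position: [0.4982, -0.3128, 0.2096]
tool_rot: [3.141, -0.0, 1.312]
force: [-0.4, 0.5, -0.1]
grip_width: 0.0855
```

```bash
python3 b.py w3; python3 - <<'E'
from h import *
f=cam('scene');print('toggle',[(np.round(atz(f,x['uv'],.158),3),x['score']) for x in cams.pinpoint('scene','toggle_tip')])
im=cv2.imread('pics/w3.png')[60:400,140:520];cv2.imwrite('pics/w3c.png',cv2.resize(im,None,fx=1.7,fy=1.7))
E
```

```text
{'clock': np.float64(7.25), 'qpos': array([ 0.043,  0.562,  0.614,  1.746, -0.386,  0.956,  0.553]), 'position': array([ 0.498, -0.313,  0.21 ]), 'tool_rot': array([ 3.141, -0.   ,  1.312]), 'force': array([-0.368,  0.484, -0.122]), 'grip_width': np.float64(0.085)}
  keyway []
  lock []
  toggle_hinge []
  toggle_tip []
  holder [([326.0, 118.0], 0.74, [0.523, -0.233])]
  round_key [([243.0, 214.0], 0.96, [0.422, -0.299]), ([402.0, 226.0], 0.84, [0.567, -0.35]), ([328.0, 155.0], 0.78, [0.515, -0.266])]
  square_key [([324.0, 87.0], 0.94, [0.528, -0.204])]
toggle [(array([ 0.585, -0.05 ,  0.158]), 0.78)]
```

View pics/w3c.png

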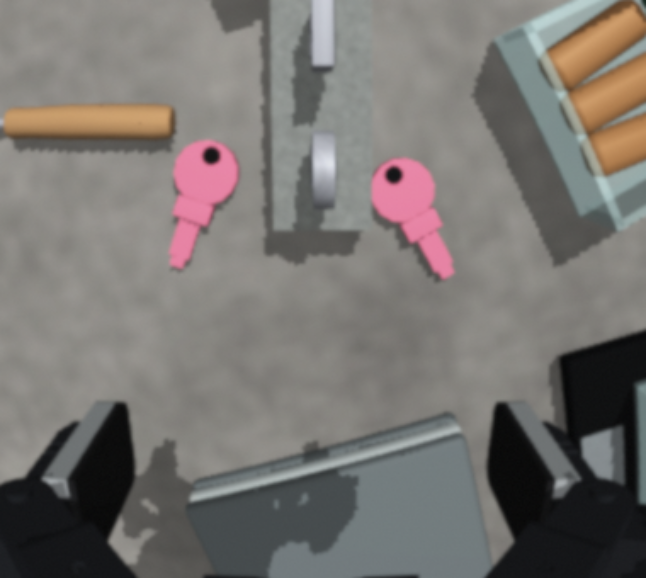

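The close crop shows the bare-steel round disc edge-on at about (323,168) in the crop, in the holder's near end and aligned with the tool. The square key is above it at (322,35). The two pink keys lie flat on either side. The toggle still reads on. I'll grasp the round key.

Call:
apply_moves(
  steps=[
    [2,0.2,2,0],
    [4.5,0.5,5,0],
    [4.9,0.5,8,0],
    [4.9,0.5,10.5,0],
    [4.9,0.5,12.5,0],
    [4.9,0.5,14,0],
    [4.9,0.5,15.2,0],
    [4.9,0.5,16,0],
    [4.9,0.5,16.2,0],
    [4.9,0.5,16.2,0],
  ],
)

```text
clock: 8.58
position: [0.5153, -0.2676, 0.0473]
tool_rot: [-3.141, 0.0, 1.311]
force: [0.1, 0.3, 0.0]
grip_width: 0.0852
```

Call:
apply_moves(
  steps=[
    [0,0,0,0],
    [0,0,0,0],
    [0,0,0,0],
    [0,0,0,0],
    [0,0,0,0],
    [0,0,0,0],
    [0,0,0,0],
    [0,0,0,0],
    [0,0,0,0],
    [0,0,0,0],
  ],
  claw=1,
  force=60,
)

```text
clock: 9.42
position: [0.5155, -0.2675, 0.0476]
tool_rot: [3.141, -0.0, 1.311]
force: [-0.3, 0.6, 5.6]
grip_width: 0.0092
```

Call:
apply_moves(
  steps=[
    [0,0,-0.5,0],
    [0,0,-1.2,0],
    [0,0,-2,0],
    [0,0,-3,0],
    [0,0,-5,0],
    [0,0,-8,0],
    [0,0,-11.5,0],
    [0,0,-15,0],
    [0,0,-17.5,0],
    [0,0,-17.5,0],
  ],
  force=100,
)

```text
clock: 10.25
position: [0.5163, -0.2687, 0.2279]
tool_rot: [3.135, 0.0, 1.31]
force: [-0.2, 0.7, -0.8]
grip_width: 0.0088
```

```bash
python3 - <<'E'
from h import *
s=telemetry.observe();T=rot(s['tool_rot']);p=np.array(s['position'])
o=[]
for c in('scene','side','wrist'):
    f=cam(c);r=cams.pinpoint(c,'round_key')
    for x in r[:4]:print(c,np.round(x['uv']),round(x['score'],2),'expect',np.round(proj(f,p+T@[0,0,.041])))
    r=[x for x in r if np.hypot(*(np.array(x['uv'])-proj(f,p+T@[0,0,.041])))<12]
    if r and c!='wrist':o.append((f,r[0]['uv']))
    u,v=proj(f,p+T@[0,0,.02]).astype(int);save(f,'k_'+c,(max(u-45,0),max(v-45,0),u+45,v+45),4.4)
if len(o)>1:print('tip in tool',T.T@(tri(o)-p))
ims=[cv2.resize(cv2.imread('pics/k_%s.png'%c),(396,396)) for c in('scene','side')]
cv2.imwrite('pics/k.png',np.hstack(ims))
E
```

```text
scene [181. 406.] 0.75 expect [186. 267.]
scene [187. 267.] 0.69 expect [186. 267.]
scene [162. 321.] 0.58 expect [186. 267.]
side [344. 377.] 0.9 expect [383. 279.]
side [379. 280.] 0.74 expect [383. 279.]
side [427. 351.] 0.57 expect [383. 279.]
wrist [323. 267.] 0.84 expect [328. 276.]
wrist [394. 263.] 0.84 expect [328. 276.]
wrist [243. 258.] 0.64 expect [328. 276.]
wrist [157. 178.] 0.6 expect [328. 276.]
tip in tool [ 0.00252411 -0.00462308  0.0452756 ]
```

View pics/k.png

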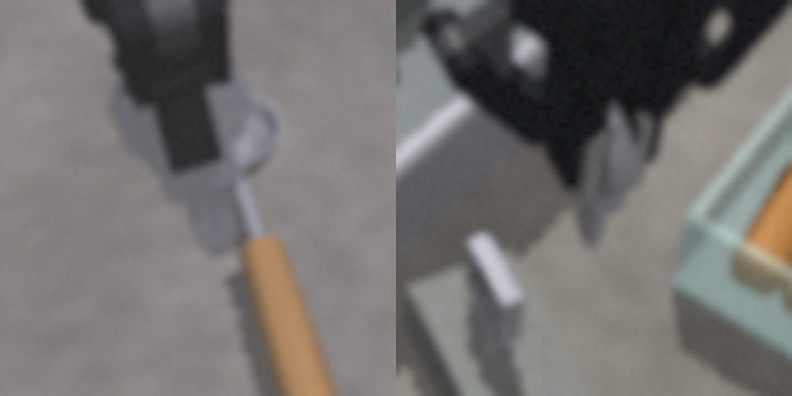

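Call:
apply_moves(
  steps=[
    [2,0,-0.5,-0.05],
    [5,0,-1.5,-0.1],
    [8.5,-0.3,-2.5,-0.15],
    [12,-0.5,-3,-0.2],
    [15.5,-0.7,-3,-0.26],
    [19,-0.9,-3,-0.32],
    [22.5,-1,-2.5,-0.38],
    [26,-1.2,-1.5,-0.45],
    [28,-1.2,-1,-0.45],
    [28,-1.2,-1,-0.45],
  ],
)

```text
clock: 11.38
position: [0.5755, 0.0113, 0.2301]
tool_rot: [-3.139, -0.002, 1.767]
force: [-0.4, 0.5, -1.3]
grip_width: 0.0084
```

Call:
apply_moves(
  steps=[
    [0,0,0,0],
    [0,0,0,0],
    [0,0,0,0],
    [0,0,0,0],
    [0,0,0,0],
    [0,0,0,0],
    [0,0,0,0],
    [0,0,0,0],
    [0,0,0,0],
    [0,0,0,0],
  ],
)

```text
clock: 12.22
position: [0.5757, 0.0062, 0.2323]
tool_rot: [-3.142, 0.0, 1.761]
force: [0.7, 0.4, -0.6]
grip_width: 0.0087
```

```bash
python3 b.py w4; python3 - <<'E'
from h import *
s=telemetry.observe();T=rot(s['tool_rot']);p=np.array(s['position'])
f=cam('wrist')
print('tip exp',proj(f,p+T@[0,0,.041]),proj(f,p+T@[0,0,.045]))
u,v=proj(f,[.565,.064,.114]).astype(int);print(u,v)
a=cv2.resize(f['color'][:,:,::-1][v-40:v+40,u-40:u+40],(400,400),interpolation=cv2.INTER_CUBIC)
b=cv2.resize(f['color'][:,:,::-1][240:360,260:380],(400,400),interpolation=cv2.INTER_CUBIC)
cv2.imwrite('pics/w4c.png',np.hstack([a,b]))
o=[]
for c in('scene','side'):
    g=cam(c);r=cams.pinpoint(c,'keyway');print(c,[(np.round(atz(g,x['uv'],.114)[:2],4),x['score']) for x in r])
E
```

```text
{'clock': np.float64(12.217), 'qpos': array([-0.471,  0.488,  0.508,  1.752, -0.28 ,  0.974,  0.336]), 'position': array([0.576, 0.006, 0.232]), 'tool_rot': array([-3.142,  0.   ,  1.761]), 'force': array([ 0.709,  0.388, -0.573]), 'grip_width': np.float64(0.009)}
  keyway [([322.0, 150.0], 0.89, [0.564, 0.063])]
  lock []
  toggle_hinge [([301.0, 299.0], 0.65, [0.57, -0.056]), ([323.0, 153.0], 0.49, [0.565, 0.061])]
  toggle_tip []
  holder []
  round_key [([324.0, 269.0], 0.82, [0.591, -0.063])]
  square_key []
tip exp [322.90975858 269.78539197] [322.90858075 267.08510116]
323 149
scene [(array([0.5659, 0.0587]), 0.58)]
side [(array([0.5683, 0.0673]), 0.58)]
```

View pics/w4c.png

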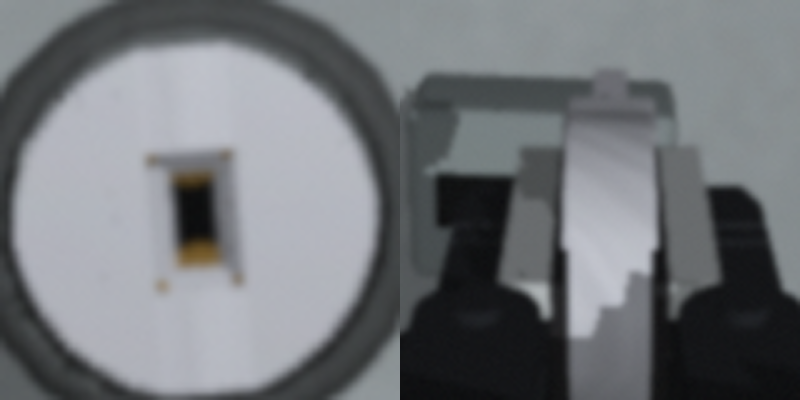

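The wrist crop shows the slot centred at about pixel (322,153), rotated ~5° ccw relative to the tool. The key is upright and centred between the pads, with its tip at about (323,262). I'll go above the mouth.

Call:
apply_moves(
  steps=[
    [1.5,0,0.5,-0.04],
    [3.5,0,1.5,-0.085],
    [5,0,2.5,-0.085],
    [5.6,0,4,-0.085],
    [5.6,0,5.2,-0.085],
    [5.6,0,6,-0.085],
    [5.6,0,6.5,-0.085],
    [5.6,0,6.8,-0.085],
    [5.6,0,6.8,-0.085],
    [5.6,0,6.8,-0.085],
  ],
)

```text
clock: 13.7
position: [0.5654, 0.0607, 0.1646]
tool_rot: [3.141, 0.0, 1.845]
force: [0.9, 0.3, -0.9]
grip_width: 0.0085
```

```bash
python3 - <<'E'
from h import *
s=telemetry.observe();print(s['position'],s['tool_rot'],s['force']);T=rot(s['tool_rot']);p=np.array(s['position'])
ims=[]
for c,(U,V) in(('scene',(386,219)),('side',(292,183))):
    f=cam(c);u,v=proj(f,p+T@[0,0,.041]);print(c,u,v,[(x['uv'],x['score']) for x in cams.pinpoint(c,'keyway')])
    ims.append(cv2.resize(f['color'][:,:,::-1][V-35:V+35,U-35:U+35],(400,400),interpolation=cv2.INTER_CUBIC))
cv2.imwrite('pics/m.png',np.hstack(ims))
E
```

```text
[0.56536194 0.06068613 0.16460073] [3.14120961e+00 2.15978527e-04 1.84489868e+00] [ 0.92551742  0.31311293 -0.86424267]
scene 388.08993685771907 215.93682123476842 [([390.1, 220.0], 0.83), ([200.1, 268.2], 0.31)]
side 293.43030045838293 181.70311510931114 [([294.1, 183.5], 0.78)]
```

View pics/m.png

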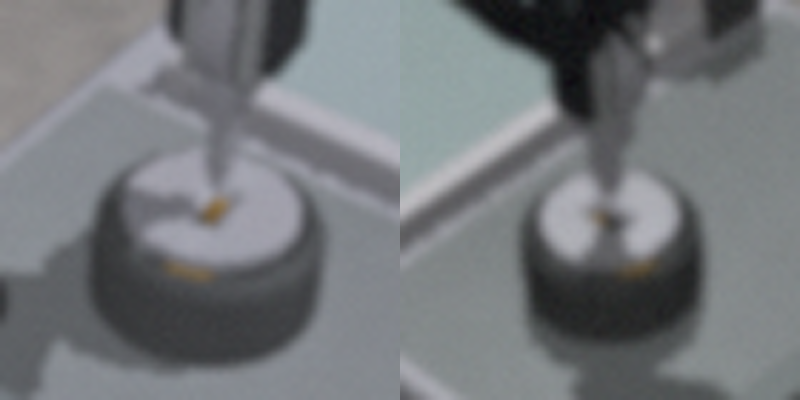

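The tip is directly above the slot in both views. Now I push down slowly.

Call:
apply_moves(
  steps=[
    [0,0,0.3,0],
    [0,0,0.6,0],
    [0,0,0.9,0],
    [0,0,1.1,0],
    [0,0,1.3,0],
    [0,0,1.5,0],
    [0,0,1.7,0],
    [0,0,1.9,0],
    [0,0,2.1,0],
    [0,0,2.1,0],
  ],
)

```text
clock: 14.73
position: [0.565, 0.061, 0.1429]
tool_rot: [-3.141, 0.0, 1.846]
force: [0.5, -1.0, -2.4]
grip_width: 0.0084
```

Call:
apply_moves(
  steps=[
    [0,0,0.2,0],
    [0,0,0.4,0],
    [0,0,0.6,0],
    [0,0,0.8,0],
    [0,0,1.0,0],
    [0,0,1.2,0],
    [0,0,1.4,0],
    [0,0,1.6,0],
    [0,0,1.6,0],
    [0,0,1.6,0],
  ],
)

```text
clock: 15.57
position: [0.565, 0.0609, 0.1271]
tool_rot: [-3.141, 0.0, 1.846]
force: [1.3, -2.9, -4.8]
grip_width: 0.0084
```

Call:
apply_moves(
  steps=[
    [0,0,0.1,0],
    [0,0,0.2,0],
    [0,0,0.3,0],
    [0,0,0.3,0],
    [0,0,0.3,0],
    [0,0,0.3,0],
    [0,0,0.3,0],
    [0,0,0.3,0],
    [0,0,0.3,0],
    [0,0,0.3,0],
  ],
)

```text
clock: 16.4
position: [0.5654, 0.0609, 0.1259]
tool_rot: [3.141, -0.0, 1.845]
force: [-10.1, -3.4, 31.4]
grip_width: 0.0083
```

```bash
python3 - <<'E'
from h import *
ims=[]
for c,(U,V) in(('scene',(386,219)),('side',(292,183))):
    f=cam(c)
    ims.append(cv2.resize(f['color'][:,:,::-1][V-35:V+35,U-35:U+35],(400,400),interpolation=cv2.INTER_CUBIC))
    print([(np.round(atz(f,x['uv'],.158)[:2],3),x['score']) for x in cams.pinpoint(c,'toggle_tip')])
cv2.imwrite('pics/n.png',np.hstack(ims));print(telemetry.observe()['qpos'])
E
```

```text
[(array([ 0.584, -0.058]), 0.62)]
[(array([ 0.579, -0.05 ]), 0.49)]
[-0.49810247  0.60852664  0.40978267  1.85953341 -0.34439789  0.74241366
  0.37689301]
```

View pics/n.png

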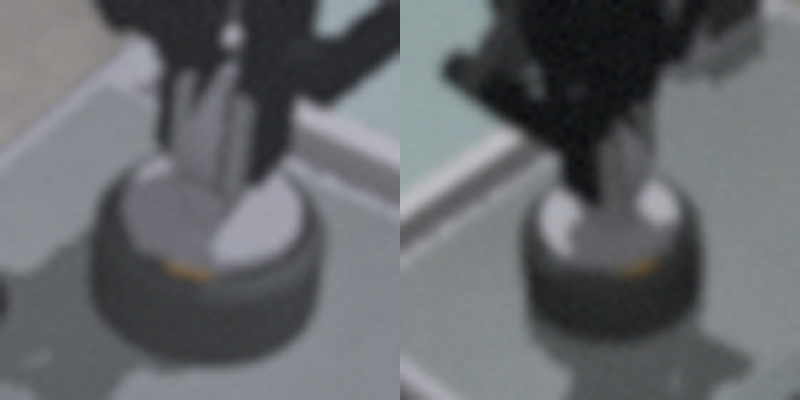

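Both views show the shoulder seated on the lock face. I ease the press and turn clockwise.

Call:
apply_moves(
  steps=[
    [0,0,-0.1,0.08],
    [0,0,-0.1,0.16],
    [0,0,-0.1,0.25],
    [0,0,-0.1,0.34],
    [0,0,-0.1,0.43],
    [0,0,-0.1,0.52],
    [0,0,-0.1,0.61],
    [0,0,-0.1,0.7],
    [0,0,-0.1,0.79],
    [0,0,-0.1,0.88],
  ],
)

```text
clock: 17.43
position: [0.5649, 0.0607, 0.1262]
tool_rot: [-3.141, -0.0, 0.961]
force: [-9.9, -4.8, 21.8]
grip_width: 0.0085
```

```bash
python3 -c "
from h import *
s=telemetry.observe();print({k:np.round(s[k],3) for k in('clock','qpos','position','tool_rot','force','moment')})"
```

```text
{'clock': np.float64(17.433), 'qpos': array([-0.654,  0.671,  0.652,  1.867, -0.558,  0.793, -0.312]), 'position': array([0.565, 0.061, 0.126]), 'tool_rot': array([-3.141, -0.   ,  0.961]), 'force': array([-9.871, -4.816, 21.777]), 'moment': array([-0.914,  2.334,  0.057])}
```

Call:
apply_moves(
  steps=[
    [0,0,0,0.09],
    [0,0,0,0.18],
    [0,0,0,0.27],
    [0,0,0,0.36],
    [0,0,0,0.45],
    [0,0,0,0.54],
    [0,0,0,0.62],
    [0,0,0,0.7],
    [0,0,0,0.76],
    [0,0,0,0.78],
  ],
)

```text
clock: 18.27
position: [0.5645, 0.0614, 0.1261]
tool_rot: [-3.14, 0.001, 0.182]
force: [-13.1, 0.1, 27.1]
grip_width: 0.0086
```

Call:
apply_moves(
  steps=[
    [0,0,0,0],
    [0,0,0,0],
    [0,0,0,0],
    [0,0,0,0],
    [0,0,0,0],
    [0,0,0,0],
    [0,0,0,0],
    [0,0,0,0],
    [0,0,0,0],
    [0,0,0,0],
  ],
)

```text
clock: 19.1
position: [0.5645, 0.0613, 0.1262]
tool_rot: [-3.14, 0.001, 0.186]
force: [-12.0, -0.4, 24.5]
grip_width: 0.0085
```

```bash
python3 - <<'E'
from h import *
s=telemetry.observe();print({k:np.round(s[k],3) for k in('clock','qpos','position','tool_rot','force','moment','grip_width')})
ims=[]
for c,(U,V) in(('scene',(386,219)),('side',(292,183))):
    f=cam(c);ims.append(cv2.resize(f['color'][:,:,::-1][V-35:V+55,U-55:U+35] if c=='scene' else f['color'][:,:,::-1][V-35:V+55,U-35:U+55],(400,400),interpolation=cv2.INTER_CUBIC))
    print([(np.round(atz(f,x['uv'],.158)[:2],3),x['score']) for x in cams.pinpoint(c,'toggle_tip')])
cv2.imwrite('pics/p.png',np.hstack(ims))
E
```

```text
{'clock': np.float64(19.1), 'qpos': array([-0.769,  0.754,  0.854,  1.873, -0.744,  0.87 , -0.921]), 'position': array([0.565, 0.061, 0.126]), 'tool_rot': array([-3.14e+00,  1.00e-03,  1.86e-01]), 'force': array([-11.964,  -0.386,  24.535]), 'moment': array([-0.057,  2.923,  0.262]), 'grip_width': np.float64(0.009)}
[(array([ 0.585, -0.054]), 0.62)]
[(array([ 0.582, -0.048]), 0.73)]
```

View pics/p.png

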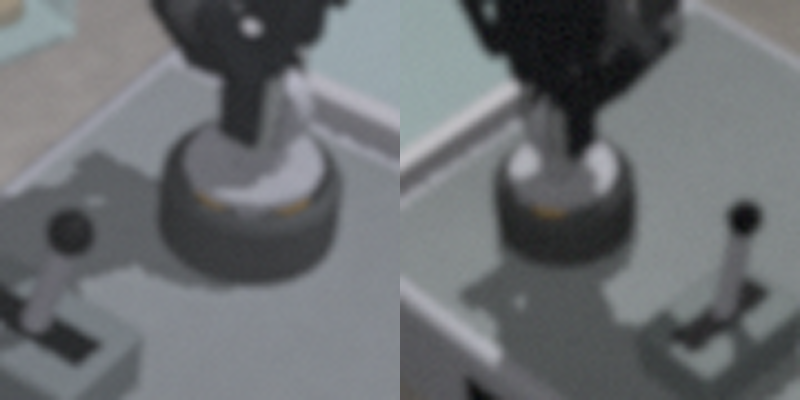

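The wrist moment about z rose from 0.06 to 0.26 N m. That is above the spring's 0.09, so the key is against the stop. The toggle leans to on.

```bash
python3 -c "
from workcell import workorder,telemetry
print(workorder.job_done());s=telemetry.observe();print(s['clock'],s['position'],s['force'],s['grip_width'])"
```

```text
the job is handed in; nothing more can be done
None
the job is handed in; nothing more can be done
```

I did the job in order and handed it in at about 19 s of the 59 s allowed. No verdict was reported, so what follows rests on my own readings.

- **Isolator:** I pushed the toggle over to on. In the last pictures its ball is still about 13 mm past the hinge on the on side.
- **Key:** I took the bare-steel round-headed key from the holder and pushed it down until the shoulder met the lock face. There the tool height was 0.126 m, about 1 mm below the expected value, with about 31 N of push. Both fixed-camera views showed the shoulder on the face.
- **Turn:** The hand turned 1.66 rad clockwise. Allowing for play in the slot, the cylinder should be at 1.46 rad or more. The turning moment was 0.26 N m, well above the spring's 0.09, so the key is at its stop.
- **At hand-in:** The key was still gripped, with the fingers set to 100 N and 8.5 mm apart, and pressed down with about 25 N.

**What did not fit or was not checked:**
- Halfway through insertion the vertical force read −4.8 N. It rose normally once the key seated.
- The position networks differed by up to about 5 mm, so I relied on the wrist-camera view for the final alignment.
- I did not measure the square key, tub or spoon again at the end. The round key was lifted straight up, and nothing I saw suggested they were touched.

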